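# Wind a meter under the inspection light

## Robot

A 6-joint arm with a two-finger parallel gripper is mounted at the origin on the work surface. World frame = base frame: x ahead of the robot, y to its left, z up, the work surface at z = 0. Lengths are in m, angles in rad, forces in N, time in s.
With the tool pointing down it reaches from about 0.325 to 0.9 m from the base axis. Payload 6.1 kg.
Tool frame: the origin (TCP) lies at the very end of the fingers, on their centre line; the grasp point (between the pads) lies behind it (env.tcp_to_grasp is the z of the grasp point in the tool frame, in m); z points along the fingers, y is the line along which they close (so a half turn about z gives the same grasp; the last joint's range is limited). The gripper opens to 87 mm and grips with 3 to 60 N. Pads are 19 mm wide; open, the fingers measure 117 mm over their backs; the gripper's body (75 mm by 190 mm) begins 51 mm behind the grasp point.
Start: joints at [1.13, 0.22, 1.526, -0, 1.395, -0.126], TCP at [0.194, 0.594, 0.223] pointing down, gripper open.
Joint ranges: [-2.98, 2.98], [-0.91, 2.08], [0.09, 2.57], [-1.24, 4.39], [0.2, 2.65], [-2.68, 2.68]. Speed limits (rad/s): [2.57, 2.57, 3.01, 3.14, 3.14, 3.14].

## Interface

Orientations are given as a unit quaternion [x, y, z, w].
In Python, from rig import env gives the robot as it stands.
- The arm moves only by the tool arm_command, never from a script. Its argument "rows" is text: rows parted by semicolons, each of 7 numbers parted by spaces: the shift along the tool's x, y, z in cm, then the turn, a rotation vector about the tool's x, y, z in degrees, then the opening, from 0 (shut) to 1 (fully open). A call has 1 to 20 rows; each row is the pose to reach, as a shift and turn from the pose commanded when the call began, along the tool's axes at that moment; what a row does not reach only later rows make up. A row lasts 1/10 s, in which the tool goes at most 50 mm and 8.59 degrees, less where a joint would pass 70% of its speed; a pose out of reach is approached as far as the arm can. A call with a gripper value outside its range is refused whole. The fingers move at their own pace and stop on an object; "force" is the grip in N (left out, the last holds). Time passes only in rows, so rows that repeat a pose let the fingers close. It gives the time, the measured TCP pose, the force, the opening and the grip force at its end, in the units of the state.
- env.get_state(): the state, without advancing time (a new reading comes with each control period).
- env.read_camera(name): name is "scene" or "top"; returns the picture (420x560x3 uint8, blue, green, red); there is no depth.
- env.get_calibration(name): a dict with "fx", "fy", "cx", "cy" (pixels), "R" (3x3) and "t" (3): a world point X has camera coordinates R X + t. Camera axes: x right, y down, z forward; pixel columns grow to the right and rows downward; lengths in m; the calibration is good to about 2 mm. A picture is of the moment at which its call begins. get_calibration takes no time and is no camera call.
- env.hand_in(): hands the job in; it is judged then, once.
The state is a dict: "time_s": time; "q": joint angles; "joint_velocities": joint speeds; "joint_efforts": joint torques, N m; "ee_pos": TCP position; "ee_rot": TCP orientation; "wrist_force": force on the tool from outside, world axes, zero at the start; "torque": the same for the moment, N m; "opening": opening from 0.0 (shut) to 1.0 (fully open); "finger_force": force on a finger pad.
Only numpy, scipy, OpenCV 4.12 (cv2) and the standard library are available. Lean on these libraries where they do the work, as an engineer would, in place of code of your own. Each camera call takes 0.05 s, during which the arm holds its last target. There are 200 camera calls.

## Task

Lay the white energy meter (the one with a small display), display up, flat inside the carriage's tray while the carriage is still at its loading end beside the handwheel, and let go of it. Then wind the handwheel clockwise, regripping as often as needed, until the meter is centred under the ring light. Move the carriage only with the wheel: once it is on its way do not touch it or the meter, and leave the other things on the bench where they are.

Things in the scene. Friction and masses are not known exactly. Their poses are not given: they have to be found in the camera images.
- meter: White plastic energy meter, a rounded block 110 (x) x 56 (y) x 32 (z) mm, with a dark display on a grey frame and three round grey keys on its top face. Origin: centre of its underside; x along its length, z out of the display face. It lies display up on the bench in front of the slide, in one row with two other white blocks of similar size, in any order.
- tray (a point): Centre of the floor of the bright aluminium tray on the carriage, 39 mm above the bench. Inside 120 mm long (its y, along the slide, pointing to the wheel) x 68 mm wide (x); end walls and corner pieces 14 mm high, 6 mm thick; the long sides are open over their middle 76 mm, for the fingers. Floor plate 84 x 136 mm. The meter lies in it lengthwise, either way round.
- carriage (a joint): Travel of the carriage along the slide, m, 0 at the loading end by the handwheel (at the start it is 0 to 0.014), growing towards the ring light (the tray's -y), at most 0.245. Geared to the wheel: 0.045 m per rad of wheel.
- wheel (a joint): Angle of the handwheel, rad, grows clockwise seen from above, 0 to 5.4. It turns stiffly (about 5 N at the rim) and stays where it is left; the carriage cannot be moved without it.
- hub (a point): Centre of the level steel handwheel, on its upright axis at rim mid-height, 102 mm above the bench. Rim centre-line radius 70 mm, rim bar 16 mm thick; hub 32 mm across, top 14 mm above this point; three level spokes 12 mm thick at 0, 120, 240 degrees from this point's x axis, which turns with the wheel. Gearbox below is 52 mm high, with a 48 mm wide collar to 62 mm.
- ring (a point): Centre of the white ring light, over the slide's middle line, 240 mm above the bench; 98 mm inside, 134 mm outside diameter, on a post beyond the slide. Its y runs along the slide, as the tray's. It stands 155 to 205 mm (in -y) from the tray's position at joint carriage = 0.
- adapter: plain white power adapter brick, 105 x 48 x 30 mm, with a short black lead outlet on its +x end and no display; bystander. Origin: centre of its underside, x along its length.
- socket_block: white double socket block, 112 x 54 x 34 mm, two round grey sockets on top; bystander. Origin: centre of its underside, x along its length.
- router: white router, 130 x 190 x 32 mm with two upright black aerials to 155 mm high; bystander, on the left side. Origin: centre of its underside.
- screwdriver: screwdriver lying on the left of the bench; bystander.
- pliers_wrench: open-ended wrench lying on the right of the bench; bystander.
- screw_jar: closed round jar, 70 mm across, 90 mm high, on the left; bystander. Origin: centre of its underside.
- plug_cup: grey open cup, 84 mm across, 100 mm high, on the right; bystander. Origin: centre of its underside.
There are look-alikes about, which are no part of the job. What is shaped like the meter but brown or pink is not meant.

How it is judged:
By the outcome, as a careful person would: the job done as asked, in the order asked, and still so for the second after the job is handed in, with the robot touching nothing.
It also fails if it takes over 72 s, if anything falls off the work surface, if the arm or the gripper's body presses on something with over 40 N, if the wrist force passes 120 N, or if a joint passes its speed limit or range.

## Working session

There is one attempt and no reset: what is moved stays moved. The work goes in short steps, Python scripts to look and compute and a tool call to move; the robot and the scene stay as the last step left them, time stands still between calls to the robot, and variables do not carry over. Pictures are saved under pics/ and viewed, at most 12 in all, crops included, and the job is handed in when it is done.

Besides the shell and the picture viewer there is one more tool, called in YAML: its name, and indented under it one key for each argument. arm_command: Moves the arm, as the interface text tells. Its arguments: {"type":"object","properties":{"rows":{"type":"string"},"force":{"type":"number"}},"required":["rows"]}

```bash
ls; mkdir -p pics
cat > h.py <<'E'
from rig import env
import numpy as np, cv2
def cal(n):
    c=env.get_calibration(n); return c,np.array(c["R"]),np.array(c["t"])
def ray(n,u,v,z):
    c,R,t=cal(n); o=-R.T@t; d=R.T@np.array([(u-c["cx"])/c["fx"],(v-c["cy"])/c["fy"],1]); return o+d*(z-o[2])/d[2]
def proj(n,X):
    c,R,t=cal(n); p=R@np.array(X)+t; return np.array([c["fx"]*p[0]/p[2]+c["cx"],c["fy"]*p[1]/p[2]+c["cy"]])
E
python3 - <<'E'
from h import *
for n in("top","scene"):
    cv2.imwrite(f"pics/{n}0.png",env.read_camera(n)); c,R,t=cal(n); print(n,-R.T@t,c["fx"]); print(R)
s=env.get_state(); print(s, env.tcp_to_grasp)
E
```

```text
pics
top [ 0.24061582 -0.02957073  1.47385153] 461.0286332755771
[[-0.02283646 -0.99973759 -0.0018027 ]
 [-0.9845594   0.02280271 -0.17355928]
 [ 0.17355484 -0.00218861 -0.98482177]]
scene [ 1.43391909 -0.48834605  1.27847214] 504.06763505510037
[[ 0.42501089  0.90517951  0.00397568]
 [ 0.66734985 -0.31036878 -0.67698996]
 [-0.61156351  0.29038128 -0.73598152]]
{'time_s': 0.1, 'q': array([ 1.12984475e+00,  2.21156258e-01,  1.52749895e+00, -3.84060050e-06,
        1.39469366e+00, -1.26106863e-01]), 'joint_velocities': array([ 0.00010424, -0.00252132, -0.00258677, -0.00030414,  0.0006006 ,
        0.00032802]), 'joint_efforts': array([ 1.32641893e-03, -4.95956469e+01, -3.88515794e+01,  7.03724404e-02,
        5.16854064e-02, -8.34984144e-05]), 'ee_pos': array([0.19331167, 0.5937657 , 0.22153988]), 'ee_rot': array([ 1.56772565e-01,  9.87634341e-01, -8.43578778e-04, -2.43832448e-04]), 'wrist_force': array([-0.46696141,  0.56487371, -0.00143624]), 'torque': array([-0.03458329,  0.00408828,  0.03984875]), 'finger_force': 0.0, 'opening': 1.000153366178334} -0.0187
```

View pics/top0.png

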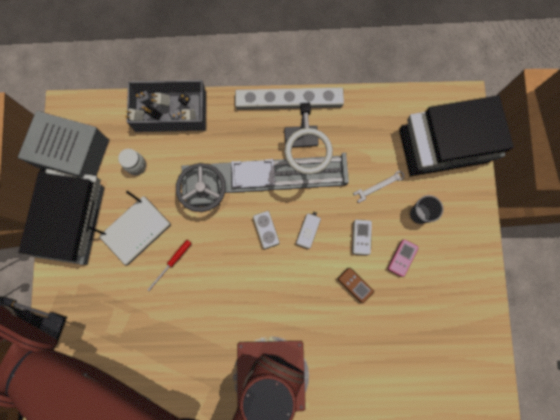

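View pics/scene0.png

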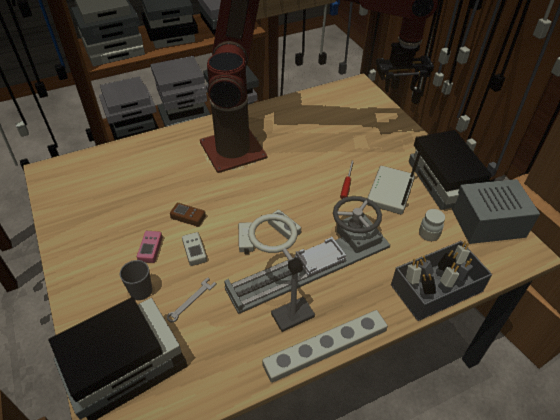

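The top view shows a row of white blocks: socket block at (265,230), adapter at (309,230), and a block with a display at (362,238). Look-alikes are pink (403,258) and brown (356,285). The wheel is at (200,188), the tray at (252,175) and the ring at (308,152). I choose (362,238) as the meter and will check it in a crop while measuring.

Run:
```python
from h import *
im=cv2.imread("pics/top0.png")
a=cv2.resize(im[205:300,320:425],None,fx=4,fy=4,interpolation=cv2.INTER_CUBIC)
b=cv2.resize(im[125:220,165:355],None,fx=4,fy=4,interpolation=cv2.INTER_CUBIC)
cv=np.zeros((600,800,3),np.uint8); 
a=cv2.resize(im[215:265,330:390],None,fx=4,fy=4,interpolation=cv2.INTER_CUBIC)
cv[:380,:760]=b; cv[390:590,:240]=a; cv2.imwrite("pics/crop1.png",cv)
hsv=cv2.cvtColor(im,cv2.COLOR_BGR2HSV)
def comp(mask,box,z,name):
    m=np.zeros_like(mask); x0,y0,x1,y1=box; m[y0:y1,x0:x1]=mask[y0:y1,x0:x1]
    cs,_=cv2.findContours(m,cv2.RETR_EXTERNAL,cv2.CHAIN_APPROX_NONE); c=max(cs,key=cv2.contourArea)
    r=cv2.minAreaRect(np.array([ray("top",*p[0],z)[:2]*1000 for p in c],np.float32)); print(name,cv2.boundingRect(c),r); return c
for s,v in((60,150),(50,170)):
  w=cv2.inRange(hsv,(0,0,v),(180,s,255))
  comp(w,(340,210,385,265),.032,"meter"); comp(w,(225,155,278,195),.039,"tray")
  c=comp(w,(275,120,340,185),.240,"ring")
```

```text
meter (354, 220, 18, 35) ((416.1717529296875, -299.7281799316406), (53.11547088623047, 107.88693237304688), 84.19756317138672)
tray (230, 159, 47, 28) ((629.7164916992188, 40.151058197021484), (85.50102996826172, 148.25167846679688), 2.257991075515747)
ring (286, 120, 54, 53) ((644.4081420898438, -120.41717529296875), (145.208984375, 127.48163604736328), 25.80150604248047)
meter (355, 236, 16, 17) ((392.5631408691406, -298.04498291015625), (47.182735443115234, 51.434722900390625), 87.0159912109375)
tray (234, 160, 36, 26) ((630.1792602539062, 46.851890563964844), (112.25322723388672, 82.73655700683594), 88.87003326416016)
ring (287, 129, 45, 43) ((637.1702270507812, -124.1612548828125), (121.28968048095703, 121.59283447265625), 62.061676025390625)
```

View pics/crop1.png

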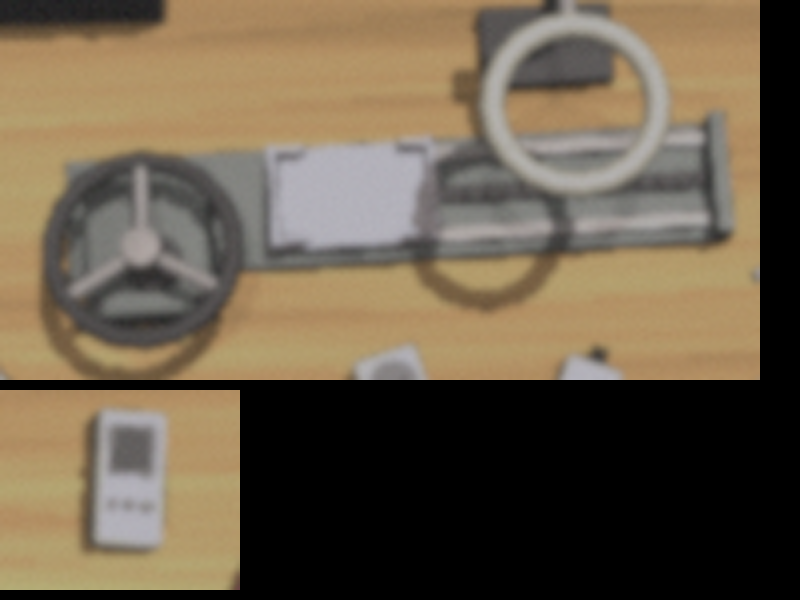

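The crop confirms that (362,238) is the meter: a white block with a dark display at the top and three keys below. Next I measure the wheel, tray, slide and ring precisely.

Run:
```python
from h import *
im=cv2.imread("pics/top0.png"); sc=cv2.imread("pics/scene0.png")
A=cv2.resize(im[150:200,222:285],None,fx=6,fy=6,interpolation=cv2.INTER_CUBIC)
B=cv2.resize(sc[230:285,285:355],None,fx=6,fy=6,interpolation=cv2.INTER_CUBIC)
cv=np.zeros((600,800,3),np.uint8); cv[:A.shape[0],:A.shape[1]]=A; cv[:B.shape[0],380:]=B[:,:420]
# lower: wheel top view x3 
C=cv2.resize(im[160:215,170:230],None,fx=4,fy=4,interpolation=cv2.INTER_CUBIC); cv[340:340+C.shape[0],:C.shape[1]]=C
D=cv2.resize(sc[190:260,320:400],None,fx=3,fy=3,interpolation=cv2.INTER_CUBIC); cv[340:340+D.shape[0],300:300+D.shape[1]]=D
cv2.imwrite("pics/crop2.png",cv)
hsv=cv2.cvtColor(im,cv2.COLOR_BGR2HSV)
# wheel rim: dark mask
d=(im.max(2)<85).astype(np.uint8); m=np.zeros_like(d); m[160:215,172:228]=d[160:215,172:228]
cs,_=cv2.findContours(m,cv2.RETR_EXTERNAL,cv2.CHAIN_APPROX_NONE); c=max(cs,key=cv2.contourArea)
P=np.array([ray("top",*p[0],.102)[:2]*1000 for p in c],np.float32); print("rim",cv2.minEnclosingCircle(P),cv2.fitEllipse(P))
# ring: annulus from brightness, neutral
w=cv2.inRange(hsv,(0,0,150),(180,60,255)); m=np.zeros_like(w); m[127:176,284:334]=w[127:176,284:334]
ys,xs=np.nonzero(m); P=np.array([ray("top",x,y,.240)[:2]*1000 for x,y in zip(xs,ys)])
ctr=np.array([637.,-124.]); 
for _ in range(10):
    r=np.hypot(*(P-ctr).T); k=(r>44)&(r<70); 
    A_=np.c_[2*P[k],np.ones(k.sum())]; s=np.linalg.lstsq(A_,(P[k]**2).sum(1),rcond=None)[0]; ctr=s[:2]
print("ring",ctr,np.sqrt(s[2]+ctr@ctr),k.sum())
# slide rails
for a,b in (((440,237),(710,215)),((440,150),(705,133)),((245,270),(735,240))):
    p=ray("top",165+a[0]/4,125+a[1]/4,.03);q=ray("top",165+b[0]/4,125+b[1]/4,.03); print("dir deg",np.degrees(np.arctan2((q-p)[0],-(q-p)[1])),p,q)
```

```text
rim ((547.572265625, 204.40322875976562), 68.21173858642578) ((529.0980834960938, 206.33116149902344), (56.25776672363281, 126.63487243652344), 168.671142578125)
ring [ 636.91252253 -124.27631032] 57.86827442277747 624
dir deg 3.4503143529278693 [ 0.59172233 -0.02765459  0.03      ] [ 0.60485738 -0.24551101  0.03      ]
dir deg 2.4627562528202653 [ 0.66416131 -0.02924709  0.03      ] [ 0.67342787 -0.24469974  0.03      ]
dir deg 2.258466060204934 [0.56819649 0.12923508 0.03      ] [ 0.58372905 -0.26461162  0.03      ]
```

View pics/crop2.png

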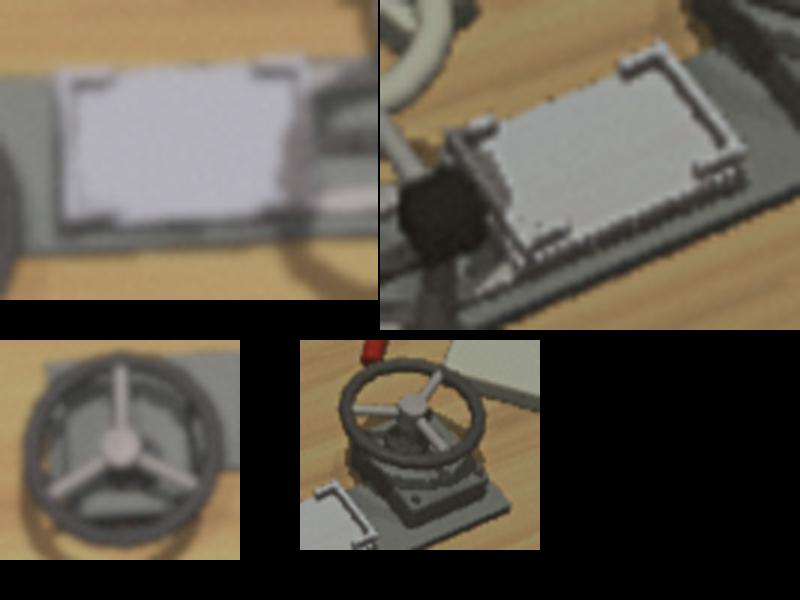

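Tray wall-top corners in the crop: (60,75), (305,57) and (62,228) in the top panel; (743,148), (660,45), (520,262) and (450,133) in the scene panel. Hub at (122,447) in the top wheel panel; spoke ends at (120,365), (52,497) and (193,488). I will convert these with rays in both views.

Run:
```python
from h import *
def f(n,U,V,k,o,z): return ray(n,(U+.5)/k-.5+o[0],(V+.5)/k-.5+o[1],z)[:2]*1000
S=[f("scene",U-380,V,6,(285,230),.053) for U,V in((743,148),(660,45),(450,133),(520,262))]
T=[f("top",U,V,6,(222,150),.053) for U,V in((60,75),(305,57),(62,224))]
np.set_printoptions(precision=1,suppress=True)
print("S",np.array(S),"sides",[np.linalg.norm(S[i]-S[i-1]) for i in range(4)],"mean",np.mean(S,0))
d=lambda v:np.degrees(np.arctan2(v[0],-v[1])); print(d(S[2]-S[1]),d(S[3]-S[0]))
print("T",np.array(T),"mean",(T[1]+T[2])/2,np.linalg.norm(T[0]-T[1]),np.linalg.norm(T[0]-T[2]))
print("wheel rim top",f("top",122,108.5,4,(170,160),.102),"hub top",f("top",122,107,4,(170,160),.116))
print("wheel rim scene",f("scene",112.5,72.5,3,(320,190),.104),"hub sc",f("scene",412-300,403-340,3,(320,190),.116))
h=f("top",122,107,4,(170,160),.108)
for U,V in((120,365),(52,497),(193,488)):
    p=f("top",U,V-340,4,(170,160),.108)-h; print(p,np.degrees(np.arctan2(p[1],p[0])))
# scene ring check: white annulus around (274,232)
sc=cv2.imread("pics/scene0.png"); hsv=cv2.cvtColor(sc,cv2.COLOR_BGR2HSV)
w=cv2.inRange(hsv,(0,0,140),(180,75,255)); m=np.zeros_like(w); m[208:258,245:303]=w[208:258,245:303]
ys,xs=np.nonzero(m); P=np.array([ray("scene",x,y,.240)[:2]*1000 for x,y in zip(xs,ys)]); ctr=np.array([637.,-124.])
for _ in range(20):
    r=np.hypot(*(P-ctr).T); k=(r>46)&(r<69); s=np.linalg.lstsq(np.c_[2*P[k],np.ones(k.sum())],(P[k]**2).sum(1),rcond=None)[0]; ctr=s[:2]
print("ring sc",ctr,np.sqrt(s[2]+ctr@ctr),k.sum())
# meter in scene
m=np.zeros_like(w); 
w=cv2.inRange(hsv,(0,0,120),(180,60,255)); m[225:270,175:215]=w[225:270,175:215]
ys,xs=np.nonzero(m); print("meter sc",ray("scene",xs.mean(),ys.mean(),.03),m.sum()/255)
# finish meter top using top camera low threshold, ex-side
im=cv2.imread("pics/top0.png"); print(proj("top",[.4162,-.2997,.032]),proj("scene",[.4162,-.2997,.032]))
s=env.get_state();print(s["ee_pos"])
```

```text
S [[663.7 108.1]
 [585.9 103.1]
 [591.7 -23.4]
 [678.7 -28.2]] sides [np.float64(137.09559955699538), np.float64(77.8827271715643), np.float64(126.65501616118988), np.float64(87.10672444619122)] mean [630.   39.9]
2.6186420276134244 6.296159150924345
T [[662.  109.3]
 [668.9 -21.2]
 [580.6 108.7]] mean [624.8  43.7] 130.74300328925034 81.3919379231712
wheel rim top [571.7 201. ] hub top [569.5 198.7]
wheel rim scene [572.4 199.5] hub sc [569.4 199. ]
[64.5  1.9] 1.7155238742134253
[-37.6  52.7] 125.49747195765748
[-33.1 -54. ] -121.54208389787729
ring sc [ 628.4 -122.5] 58.78072641657682 524
meter sc [ 0.4 -0.3  0. ] 301.0
[362.6 236.4] [193.1 245.3]
[0.2 0.6 0.2]
```

The measurements are consistent with the given sizes:

| Item | Position (m) | Notes |
|---|---|---|
| Meter | (0.416, -0.300) | length axis at -5.8° |
| Tray | (0.626, 0.043) | slide yaw about 2.6° |
| Hub | (0.570, 0.200) | spokes at about 2°, 122° and -118° |
| Ring | (0.633, -0.123) | 166 mm from the tray, within 155–205 |

Next step: work out the first reach.

```bash
cat >> h.py <<'E'
from scipy.spatial.transform import Rotation as Ro
def to(*targets):
    "print tool-axis shifts (cm) and turn (deg) from the present pose to world x,y,z(m), tool-y yaw(deg)"
    s=env.get_state(); R=Ro.from_quat(s["ee_rot"]).as_matrix(); p=s["ee_pos"]
    print("t",s["time_s"],"p",p.round(4),"yawy",np.degrees(np.arctan2(R[1,1],R[0,1])).round(2),"tilt",R[:,2].round(4),"q",s["q"].round(2),"F",s["wrist_force"].round(1),"open",round(s["opening"],3),round(s["finger_force"],1))
    for x,y,z,w in targets:
        w=np.radians(w); Rt=np.array([[-np.sin(w),np.cos(w),0],[np.cos(w),np.sin(w),0],[0,0,-1]]).T
        Rt=np.c_[np.cross([np.cos(w),np.sin(w),0],[0,0,-1]),[np.cos(w),np.sin(w),0],[0,0,-1]]
        print((R.T@(np.array([x,y,z])-p)*100).round(2),np.degrees(Ro.from_matrix(R.T@Rt).as_rotvec()).round(2))
E
python3 -c "
from h import *
to((.43,.2,.22,84.2),(.416,-.3,.12,84.2))"
```

```text
t 0.1 p [0.1933 0.5938 0.2215] yawy 71.96 tilt [-7.0e-04 -1.6e-03 -1.0e+00] q [ 1.13  0.22  1.53 -0.    1.39 -0.13] F [-0.5  0.6 -0. ] open 1.0 0.0
[-34.7  -30.11   0.2 ] [ -0.1   -0.02 -12.24]
[-48.85 -78.07  10.28] [ -0.1   -0.02 -12.24]
```

arm_command:
  rows: "-34.7 -30.1 0 0 0 -12.2 1;-34.7 -30.1 0 0 0 -12.2 1;-34.7 -30.1 0 0 0 -12.2 1;-34.7 -30.1 0 0 0 -12.2 1;-34.7 -30.1 0 0 0 -12.2 1;-34.7 -30.1 0 0 0 -12.2 1;-34.7 -30.1 0 0 0 -12.2 1;-34.7 -30.1 0 0 0 -12.2 1;-48.8 -78.1 8 0 0 -12.2 1;-48.8 -78.1 8 0 0 -12.2 1;-48.8 -78.1 8 0 0 -12.2 1;-48.8 -78.1 8 0 0 -12.2 1;-48.8 -78.1 8 0 0 -12.2 1;-48.8 -78.1 8 0 0 -12.2 1;-48.8 -78.1 8 0 0 -12.2 1;-48.8 -78.1 8 0 0 -12.2 1;-48.8 -78.1 8 0 0 -12.2 1;-48.8 -78.1 8 0 0 -12.2 1;-48.8 -78.1 8 0 0 -12.2 1;-48.8 -78.1 8 0 0 -12.2 1"
  force: 20

```text
time_s: 2.1
ee_pos: [0.4146, -0.3038, 0.1413]
ee_rot: [0.053, 0.999, -0.0, -0.001]
wrist_force: [0.1, 0.5, 0.1]
opening: 0.999
finger_force: 0.0
```

Run:
```python
from h import *
to((.416,-.3,.12,84.2),(.416,-.3,.005,84.2))
im=env.read_camera("top"); sc=env.read_camera("scene")
print(proj("top",env.get_state()["ee_pos"]),proj("scene",env.get_state()["ee_pos"]))
cv=np.zeros((440,800,3),np.uint8)
cv[:440,:400]=cv2.resize(im[190:300,310:410],None,fx=4,fy=4,interpolation=cv2.INTER_CUBIC)
cv[:440,400:]=cv2.resize(sc[180:290,140:240],None,fx=4,fy=4,interpolation=cv2.INTER_CUBIC)
cv2.imwrite("pics/c3.png",cv)
```

```text
t 2.1 p [ 0.4146 -0.3038  0.1413] yawy 83.92 tilt [-1.2e-03 -6.0e-04 -1.0e+00] q [-0.79  0.03  1.89 -0.    1.22 -2.25] F [0.1 0.5 0.1] open 0.999 0.0
[-0.1   0.4   2.13] [-0.04 -0.07 -0.28]
[-0.11  0.4  13.63] [-0.04 -0.07 -0.28]
[369.64945799 232.15398702] [188.40952138 222.10790777]
```

View pics/c3.png

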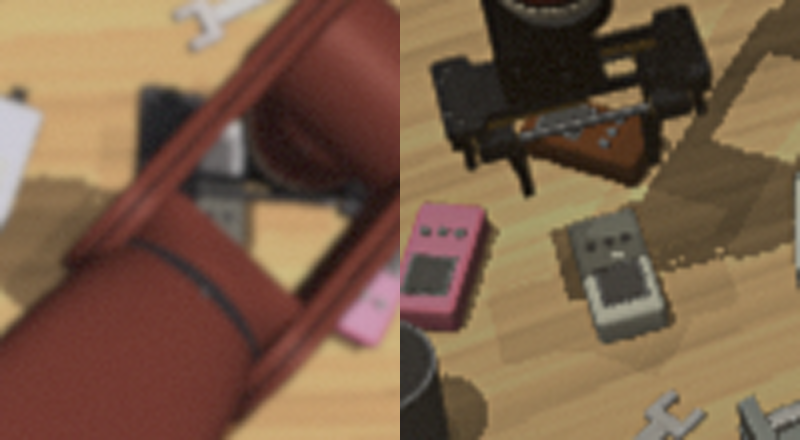

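The scene panel shows the gripper above and behind the meter. The meter's top face has corners near (568,222), (633,208), (664,320) and (604,333). I will use these as a second check of its centre.

Run:
```python
from h import *
P=np.array([ray("scene",(U-400+.5)/4-.5+140,(V+.5)/4-.5+180,.032)[:2]*1000 for U,V in((568,222),(633,208),(664,320),(604,333))])
print(P.round(1),P.mean(0)); print([np.degrees(np.arctan2(*(a-b)[::-1])) for a,b in((P[3],P[0]),(P[2],P[1]))])
to((.417,-.3,.005,84.2))
```

```text
[[ 360.9 -319.6]
 [ 368.9 -267.4]
 [ 486.7 -282.9]
 [ 479.  -328.9]] [ 423.85315289 -299.69718514]
[np.float64(-4.463367100521222), np.float64(-7.5108571690324295)]
t 2.2 p [ 0.4149 -0.3003  0.1416] yawy 84.0 tilt [-0.0015  0.0016 -1.    ] q [-0.78  0.03  1.9   0.    1.22 -2.25] F [-0.4  1.1 -0.2] open 0.999 0.0
[-0.23  0.03 13.66] [ 0.08 -0.09 -0.2 ]
```

arm_command:
  rows: "-0.3 0 6 0 0 -0.2 1;-0.3 0 10 0 0 -0.2 1;-0.3 0 12.5 0 0 -0.2 1;-0.3 0 13.6 0 0 -0.2 1;-0.3 0 13.6 0 0 -0.2 1;-0.3 0 13.6 0 0 -0.2 1;-0.3 0 13.6 0 0 -0.2 0.5;-0.3 0 13.6 0 0 -0.2 0.5;-0.3 0 13.6 0 0 -0.2 0.5;-0.3 0 13.6 0 0 -0.2 0.5;-0.3 0 13.6 0 0 -0.2 0.5;-0.3 0 13.6 0 0 -0.2 0.5;-0.3 0 13.6 0 0 -0.2 0.5;-0.3 0 13.6 0 0 -0.2 0.5"
  force: 20

```text
time_s: 3.6
ee_pos: [0.4188, -0.2998, 0.0068]
ee_rot: [0.049, 0.999, 0.0, 0.0]
wrist_force: [-0.8, 1.5, 3.9]
opening: 0.642
finger_force: 20.0
```

```bash
python3 -c "
from h import *
to((.419,-.3,.11,84.4),(.42,.05,.125,40),(.43,.05,.125,2.6),(.626,.044,.125,2.6))"
```

```text
t 3.6 p [ 0.4188 -0.2998  0.0068] yawy 84.36 tilt [ 1.e-04  0.e+00 -1.e+00] q [-0.77  0.23  1.96  0.    0.95 -2.25] F [-0.8  1.5  3.9] open 0.642 20.0
[ -0.02  -0.02 -10.32] [ 0.    0.   -0.04]
[  3.32  34.82 -11.82] [ 0.    0.   44.36]
[  2.32  34.92 -11.82] [ 0.    0.   81.76]
[-17.24  36.25 -11.82] [ 0.    0.   81.76]
```

arm_command:
  rows: "0 0 -3 0 0 0 0.5;0 0 -6.5 0 0 0 0.5;0 0 -10.5 0 0 0 0.5;0.5 4 -11.8 0 0 4 0.5;1 8 -11.8 0 0 10 0.5;1.5 12 -11.8 0 0 18 0.5;2 16 -11.8 0 0 26 0.5;2.3 20 -11.8 0 0 34 0.5;2.3 24 -11.8 0 0 42 0.5;2.3 28 -11.8 0 0 50 0.5;2.3 32 -11.8 0 0 58 0.5;2.3 35 -11.8 0 0 66 0.5;-1 35.5 -11.8 0 0 74 0.5;-5 36 -11.8 0 0 81.8 0.5;-9 36.2 -11.8 0 0 81.8 0.5;-13 36.2 -11.8 0 0 81.8 0.5;-16 36.2 -11.8 0 0 81.8 0.5;-17.2 36.2 -11.8 0 0 81.8 0.5;-17.2 36.2 -11.8 0 0 81.8 0.5;-17.2 36.2 -11.8 0 0 81.8 0.5"

```text
time_s: 5.6
ee_pos: [0.6244, 0.0436, 0.1233]
ee_rot: [0.691, 0.723, -0.001, -0.001]
wrist_force: [0.7, 0.8, -1.7]
opening: 0.642
finger_force: 20.0
```

Run:
```python
from h import *
sc=env.read_camera("scene"); im=env.read_camera("top")
to((.626,.044,.07,2.6),(.626,.044,.0475,2.6))
cv=np.zeros((600,800,3),np.uint8)
cv[:480,:480]=cv2.resize(sc[200:300,275:375],None,fx=4.8,fy=4.8,interpolation=cv2.INTER_CUBIC)
cv[:400,480:]=cv2.resize(im[120:220,212:292],None,fx=4,fy=4,interpolation=cv2.INTER_CUBIC)
cv2.imwrite("pics/c4.png",cv)
```

```text
t 5.7 p [0.6242 0.0438 0.1239] yawy 2.58 tilt [-0.0017  0.     -1.    ] q [-0.06  0.31  1.61 -0.    1.22 -0.1 ] F [ 0.5 -0.3 -1.6] open 0.641 20.0
[0.02 0.19 5.39] [-0.09 -0.01 -0.02]
[0.02 0.19 7.64] [-0.09 -0.01 -0.02]
```

View pics/c4.png

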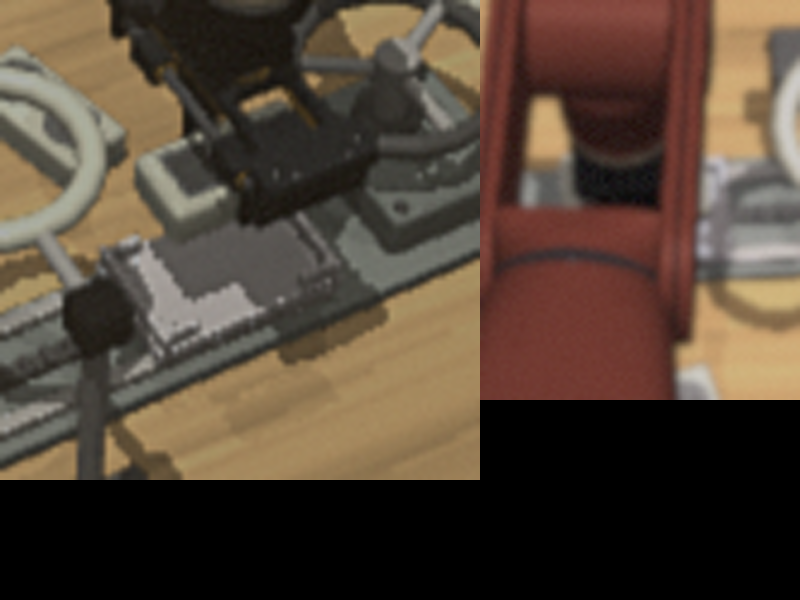

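The meter hangs level over the tray with its display end facing the ring. Its end-face corners are at about panel (138,160) and (180,197) on top, and (178,237) below. I will compare these with the prediction.

Run:
```python
from h import *
p=env.get_state()["ee_pos"]; w=np.radians(2.58); ux=np.array([np.cos(w),np.sin(w),0]); uy=np.array([-np.sin(w),np.cos(w),0])
b=p-[0,0,.0068]
for dx,h in((-.026,.032),(.026,.032),(.026,0)):
    q=proj("scene",b+dx*ux-.055*uy+[0,0,h]); print(((q-[275,200]+.5)*4.8-.5).round(1))
# measured tray wall corners from first scene view vs predicted tray centre (.626,.0435)
for c in((.626,.0435),):
  for dx,dy in((-.04,.066),(.04,.066),(.04,-.066),(-.04,-.066)):
    q=proj("scene",np.array([*c,.053])+dx*ux+dy*uy); print("tray",((q-[285,230]+.5)*6-.5+[380,0]).round(1), "top",((proj("top",np.array([*c,.053])+dx*ux+dy*uy)-[222,150]+.5)*6-.5).round(1))
```

```text
[131.6 157.6]
[174.5 216.4]
[171.8 249.5]
tray [664.8  38.4] top [ 64.  219.5]
tray [747.7 145. ] top [56.4 73.3]
tray [524.4 242.2] top [303.8  57. ]
tray [446.2 129.8] top [313.8 202.8]
```

arm_command:
  rows: "-0.3 0.2 2 0 0 0 0.5;-0.3 0.2 4 0 0 0 0.5;-0.3 0.2 5.5 0 0 0 0.5;-0.3 0.2 6 0 0 0 0.5;-0.3 0.2 6.5 0 0 0 0.5;-0.3 0.2 6.9 0 0 0 0.5;-0.3 0.2 7.3 0 0 0 0.5;-0.3 0.2 7.3 0 0 0 0.5"

```text
time_s: 6.5
ee_pos: [0.6275, 0.0407, 0.0514]
ee_rot: [0.691, 0.723, -0.0, -0.0]
wrist_force: [-0.0, -0.3, -1.0]
opening: 0.641
finger_force: 20.0
```

arm_command:
  rows: "0 0 0.2 0 0 0 0.5;0 0 0.4 0 0 0 0.5;0 0 0.5 0 0 0 0.5;0 0 0.5 0 0 0 0.5"

```text
time_s: 6.9
ee_pos: [0.6275, 0.0407, 0.0464]
ee_rot: [0.691, 0.723, -0.0, -0.0]
wrist_force: [0.4, -0.3, -1.2]
opening: 0.638
finger_force: 20.0
```

arm_command:
  rows: "0 0 0.6 0 0 0 0.9;0 0 0.6 0 0 0 0.9;0 0 0.6 0 0 0 0.9;0 0 0.6 0 0 0 0.9;0 0 -2 0 0 0 0.9;0 0 -5 0 0 0 0.9;0 0 -9 0 0 0 0.9;0 0 -12 0 0 0 0.9;0 0 -13 0 0 0 0.9;0 0 -13 0 0 0 0.9"

```text
time_s: 7.9
ee_pos: [0.6289, 0.0406, 0.1788]
ee_rot: [0.691, 0.723, 0.001, 0.002]
wrist_force: [-0.3, -0.4, -0.3]
opening: 0.901
finger_force: 0.0
```

Run:
```python
from h import *
to((.50,.2,.17,2.6))
sc=env.read_camera("scene")
cv2.imwrite("pics/c5.png",cv2.resize(sc[200:300,275:375],None,fx=5,fy=5,interpolation=cv2.INTER_CUBIC))
```

```text
t 7.9 p [0.6289 0.0406 0.1788] yawy 2.56 tilt [ 4.3e-03 -3.0e-04 -1.0e+00] q [-0.06  0.26  1.56 -0.    1.31 -0.11] F [-0.3 -0.4 -0.3] open 0.901 0.0
[ 16.5  -12.17   0.82] [ 0.25  0.03 -0.04]
```

View pics/c5.png

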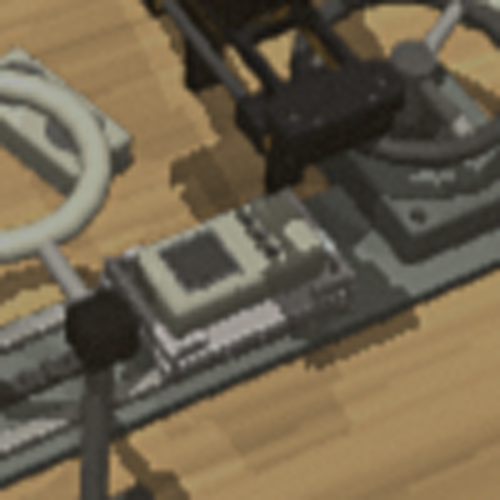

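The picture shows the meter lying flat and display up in the tray, between the end walls: corners near (140,262), (290,195), (345,265) and (175,330). Now the wheel: I grip the rim midway between spokes, at -58° seen from the hub.

Run:
```python
from h import *
print("aerial tips",ray("top",127,192,.155),ray("top",88,228,.155))
h=np.array([.5707,.1995]); a=np.radians(-58); p=h+.07*np.array([np.cos(a),np.sin(a)])
to((*p,.16,122),(*p,.085,122))
```

```text
aerial tips [0.54809906 0.4063578  0.155     ] [0.44403221 0.51555608 0.155     ]
t 7.95 p [0.6276 0.0407 0.1765] yawy 2.56 tilt [ 7.e-04 -1.e-04 -1.e+00] q [-0.06  0.26  1.56 -0.    1.31 -0.11] F [-0.9 -0.2 -0.4] open 0.899 0.0
[10.02 -1.54  1.65] [ 2.0000e-02  4.0000e-02 -1.1944e+02]
[10.02 -1.54  9.15] [ 2.0000e-02  4.0000e-02 -1.1944e+02]
```

arm_command:
  rows: "4 -0.6 0 0 0 -8 0.5;7 -1 0 0 0 -16 0.5;10 -1.5 0 0 0 -24 0.5;10 -1.5 0 0 0 -32 0.5;10 -1.5 0 0 0 -40 0.5;10 -1.5 0 0 0 -48 0.5;10 -1.5 0 0 0 -56 0.5;10 -1.5 0 0 0 -64 0.5;10 -1.5 0 0 0 -72 0.5;10 -1.5 0 0 0 -80 0.5;10 -1.5 0 0 0 -88 0.5;10 -1.5 0 0 0 -96 0.5;10 -1.5 0 0 0 -104 0.5;10 -1.5 0 0 0 -112 0.5;10 -1.5 1 0 0 -119.4 0.5;10 -1.5 1.6 0 0 -119.4 0.5;10 -1.5 1.6 0 0 -119.4 0.5;10 -1.5 1.6 0 0 -119.4 0.5"

```text
time_s: 9.75
ee_pos: [0.6073, 0.1399, 0.1592]
ee_rot: [-0.274, 0.962, 0.0, -0.001]
wrist_force: [-0.1, 0.0, 0.1]
opening: 0.499
finger_force: 0.0
```

Run:
```python
from h import *
h=np.array([.5707,.1995]); a=np.radians(-58); p=h+.07*np.array([np.cos(a),np.sin(a)])
to((*p,.085,122))
sc=env.read_camera("scene")
cv2.imwrite("pics/c6.png",cv2.resize(sc[170:270,300:420],None,fx=5,fy=5,interpolation=cv2.INTER_CUBIC))
```

```text
t 9.75 p [0.6073 0.1399 0.1592] yawy 121.82 tilt [-2.3e-03 -2.0e-04 -1.0e+00] q [ 0.1   0.27  1.59  0.    1.28 -2.03] F [-0.1  0.   0.1] open 0.499 0.0
[-0.07 -0.01  7.42] [ 0.06 -0.12 -0.18]
```

View pics/c6.png

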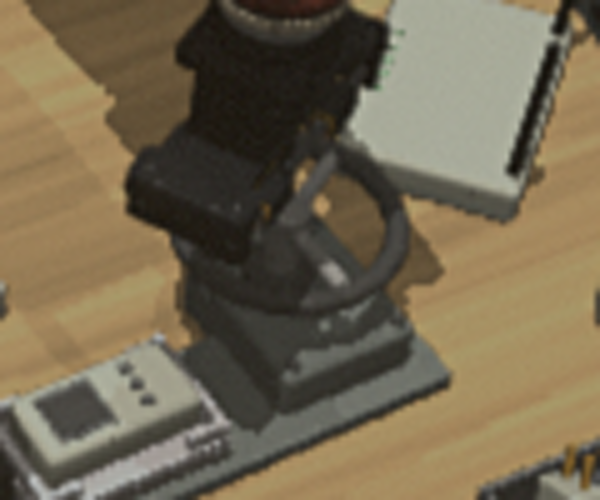

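The picture shows the meter well seated in the tray (lower left) and the gripper over the near rim, between the spokes. I descend gently.

arm_command:
  rows: "0 0 2.5 0 0 0 0.5;0 0 4.5 0 0 0 0.5;0 0 5.2 0 0 0 0.5;0 0 5.7 0 0 0 0.5;0 0 5.7 0 0 0 0.5"

```text
time_s: 10.3
ee_pos: [0.6082, 0.14, 0.1037]
ee_rot: [-0.275, 0.961, 0.0, 0.0]
wrist_force: [0.5, -0.1, -0.3]
opening: 0.502
finger_force: 0.0
```

arm_command:
  rows: "0 0 0.6 0 0 0 0.5;0 0 1.2 0 0 0 0.5;0 0 1.7 0 0 0 0.5;0 0 1.7 0 0 0 0.5;0 0 1.7 0 0 0 0.1;0 0 1.7 0 0 0 0.1;0 0 1.7 0 0 0 0.1;0 0 1.7 0 0 0 0.1;0 0 1.7 0 0 0 0.1;0 0 1.7 0 0 0 0.1"
  force: 25

```text
time_s: 11.3
ee_pos: [0.6071, 0.1417, 0.0867]
ee_rot: [-0.275, 0.961, 0.002, -0.001]
wrist_force: [-4.6, 5.4, 3.0]
opening: 0.184
finger_force: 24.5
```

arm_command:
  rows: "0.49 0.22 1.7 0 0 4 0.1;0.97 0.27 1.7 0 0 8 0.1;1.46 0.35 1.7 0 0 12 0.1;1.93 0.47 1.7 0 0 16 0.1;2.39 0.62 1.7 0 0 20 0.1;2.39 0.62 1.7 0 0 20 0.1"
  force: 40

```text
time_s: 11.9
ee_pos: [0.5881, 0.1339, 0.0738]
ee_rot: [-0.103, 0.995, 0.001, 0.004]
wrist_force: [-0.2, 4.4, 13.8]
opening: 0.162
finger_force: 39.6
```

I repeated the z shift by mistake, so the fingers sit about 12 mm low with 14 N, which is harmless. I open slightly, lift and regrip.

arm_command:
  rows: "0 0 0 0 0 0 0.35;0 0 0 0 0 0 0.35;0 0 -0.6 0 0 0 0.35;0 0 -1.4 0 0 0 0.35;0 0 -1.7 0 0 0 0.35;0 0 -1.7 0 0 0 0.35"

```text
time_s: 12.5
ee_pos: [0.5852, 0.1325, 0.0875]
ee_rot: [-0.104, 0.995, -0.0, 0.001]
wrist_force: [-0.8, 0.6, -0.2]
opening: 0.349
finger_force: 0.0
```

Run:
```python
from h import *
h=np.array([.5697,.2011])
s=env.get_state()["ee_pos"][:2]-h; print(np.degrees(np.arctan2(s[1],s[0])),np.hypot(*s)); 
to((*h,.085,101.8))
```

```text
-77.30337560263436 0.07032510769354874
t 12.5 p [0.5852 0.1325 0.0875] yawy 101.96 tilt [ 1.4e-03  1.0e-04 -1.0e+00] q [ 0.09  0.29  1.71 -0.    1.14 -1.69] F [-0.8  0.6 -0.2] open 0.349 0.0
[0.09 7.03 0.24] [-0.01  0.08  0.16]
```

arm_command:
  rows: "0 0 0.2 0 0 0 0.1;0 0 0.2 0 0 0 0.1;0 0 0.2 0 0 0 0.1;0 0 0.2 0 0 0 0.1;0 0 0.2 0 0 0 0.1;0 0 0.2 0 0 0 0.1"
  force: 35

```text
time_s: 13.1
ee_pos: [0.584, 0.1331, 0.0839]
ee_rot: [-0.104, 0.995, 0.0, -0.001]
wrist_force: [0.0, 5.6, -4.2]
opening: 0.183
finger_force: 34.6
```

arm_command:
  rows: "0.61 0.13 0 0 0 5 0.1;1.22 0.21 0 0 0 10 0.1;1.81 0.34 0 0 0 15 0.1;2.39 0.52 0 0 0 20 0.1;2.96 0.76 0 0 0 25 0.1;3.5 1.04 0 0 0 30 0.1;4.02 1.37 0 0 0 35 0.1;4.5 1.74 0 0 0 40 0.1;4.5 1.74 0 0 0 40 0.1"

```text
time_s: 14.0
ee_pos: [0.5377, 0.1408, 0.084]
ee_rot: [0.243, 0.97, 0.001, 0.001]
wrist_force: [6.9, 5.3, -10.4]
opening: 0.181
finger_force: 34.5
```

Run:
```python
from h import *
h=np.array([.5697,.2011])
s=env.get_state()["ee_pos"][:2]-h; print(np.degrees(np.arctan2(s[1],s[0])),np.hypot(*s)); 
to((*h,.085,101.8))
sc=env.read_camera("scene")
cv2.imwrite("pics/c7.png",cv2.resize(sc[190:320,210:410],None,fx=3.8,fy=3.8,interpolation=cv2.INTER_CUBIC))
```

```text
-117.91202401747591 0.06825702658186004
t 14.0 p [0.5377 0.1408 0.084 ] yawy 61.83 tilt [ 2.9e-03  9.0e-04 -1.0e+00] q [ 0.11  0.2   1.83  0.    1.11 -0.97] F [  6.9   5.3 -10.4] open 0.181 34.5
[ 0.03  6.83 -0.09] [  0.07   0.16 -39.97]
```

View pics/c7.png

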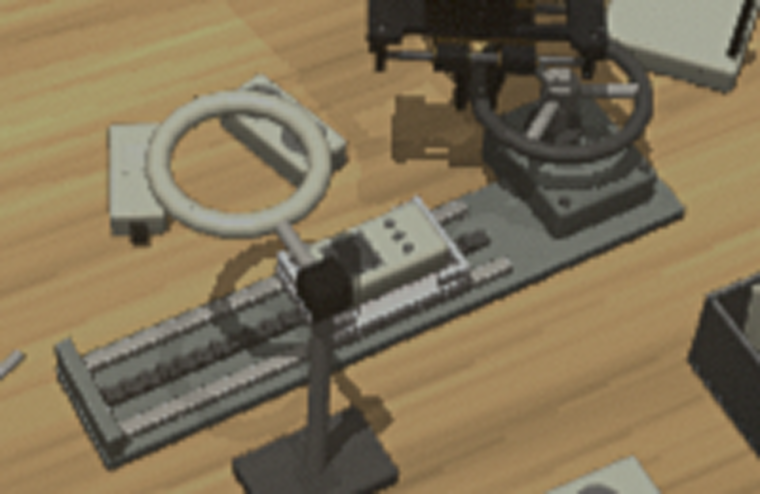

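The meter still lies in the tray and the carriage has moved about 45 mm towards the ring (tray around (390,255) in the crop). Continue the arc.

arm_command:
  rows: "0.61 0.08 0.1 0 0 5 0.1;1.22 0.16 0.1 0 0 10 0.1;1.81 0.29 0.1 0 0 15 0.1;2.39 0.47 0.1 0 0 20 0.1;2.96 0.71 0.1 0 0 25 0.1;3.5 0.99 0.1 0 0 30 0.1;4.02 1.32 0.1 0 0 35 0.1;4.5 1.69 0.1 0 0 40 0.1;4.95 2.1 0.1 0 0 45 0.1;5.36 2.55 0.1 0 0 50 0.1;5.73 3.03 0.1 0 0 55 0.1;6.06 3.55 0.1 0 0 60 0.1;6.06 3.55 0.1 0 0 60 0.1"

```text
time_s: 15.35
ee_pos: [0.5024, 0.1993, 0.0839]
ee_rot: [0.696, 0.718, 0.001, 0.002]
wrist_force: [7.0, -0.7, -6.7]
opening: 0.179
finger_force: 34.4
```

Run:
```python
from h import *
h=np.array([.570,.2018])
s=env.get_state()["ee_pos"][:2]-h; print(np.degrees(np.arctan2(s[1],s[0])),np.hypot(*s)); 
to((*h,.085,0))
```

```text
-177.8410128450864 0.06768420607232584
t 15.35 p [0.5024 0.1993 0.0839] yawy 1.86 tilt [ 0.0048 -0.0016 -1.    ] q [ 0.23  0.16  1.87 -0.    1.11  0.2 ] F [ 7.  -0.7 -6.7] open 0.179 34.4
[ 0.04  6.77 -0.08] [0.28 0.1  1.86]
```

arm_command:
  rows: "0.61 0.13 0.1 0 0 5 0.1;1.22 0.21 0.1 0 0 10 0.1;1.81 0.34 0.1 0 0 15 0.1;2.39 0.52 0.1 0 0 20 0.1;2.96 0.76 0.1 0 0 25 0.1;3.5 1.04 0.1 0 0 30 0.1;4.02 1.37 0.1 0 0 35 0.1;4.5 1.74 0.1 0 0 40 0.1;4.95 2.15 0.1 0 0 45 0.1;5.36 2.6 0.1 0 0 50 0.1;5.73 3.08 0.1 0 0 55 0.1;6.06 3.6 0.1 0 0 60 0.1;6.34 4.14 0.1 0 0 65 0.1;6.34 4.14 0.1 0 0 65 0.1"

```text
time_s: 16.75
ee_pos: [0.5409, 0.2633, 0.0838]
ee_rot: [0.973, 0.232, 0.001, 0.002]
wrist_force: [0.8, -4.6, 4.9]
opening: 0.178
finger_force: 34.5
```

Run:
```python
from h import *
to((.571,.2018,.085,0))
sc=env.read_camera("scene"); im=env.read_camera("top"); cv2.imwrite("pics/s8.png",sc); cv2.imwrite("pics/t8.png",im)
cv=np.zeros((600,800,3),np.uint8)
cv[:600,:400]=cv2.resize(im[110:210,270:337],(400,600),interpolation=cv2.INTER_CUBIC)
cv[:500,400:]=cv2.resize(sc[200:300,235:315],(400,500),interpolation=cv2.INTER_CUBIC)
cv2.imwrite("pics/c8.png",cv)
```

```text
t 16.75 p [0.5409 0.2633 0.0838] yawy -63.17 tilt [ 0.002  -0.0028 -1.    ] q [ 0.32  0.3   1.71 -0.    1.14  1.43] F [ 0.8 -4.6  4.9] open 0.178 34.5
[-0.09  6.84 -0.1 ] [  0.19   0.08 -63.17]
```

View pics/c8.png

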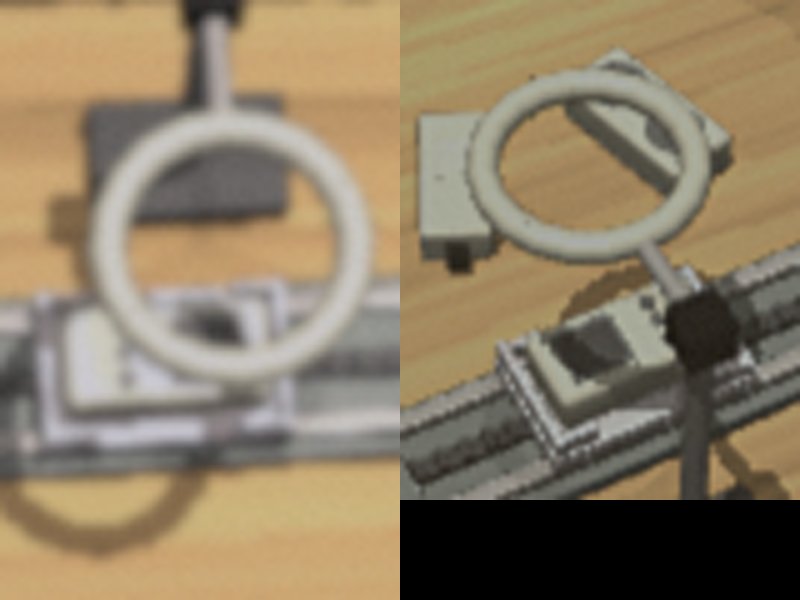

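The top panel shows the meter's top face running from column about 65 to 268 and the tray's wall tops from about 36 to 291. The ring's outer edge spans 90 to 372. The carriage is still short of the ring, so I compute the remaining distance.

Run:
```python
from h import *
w=np.radians(2.6); uy=np.array([-np.sin(w),np.cos(w)])
T=lambda U,V,z: ray("top",(U+.5)*67/400-.5+270,(V+.5)/6-.5+110,z)[:2]*1000
S=lambda U,V,z: ray("scene",(U-400+.5)/5-.5+235,(V+.5)/5-.5+200,z)[:2]*1000
def pr(n,*P): print(n,[(p.round(1),(p@uy).round(1)) for p in P],"mean s",np.mean([p@uy for p in P]).round(1))
pr("meter top",T(66,360,.071),T(268,350,.071))
pr("tray top",T(36,370,.053),T(291,355,.053))
pr("ring lr",T(90,246,.24),T(372,246,.24)); pr("ring hub",T(231,246,.24))
pr("scene tray end (outer corners,-y)",S(499,350,.053),S(552,457,.053))
pr("scene meter -y end",S(530,347,.069),S(565,413,.069))
pr("ring sc",S(590,166,.24))
```

```text
meter top [(array([628.7, -46.5]), np.float64(-74.9)), (array([ 631.6, -153. ]), np.float64(-181.5))] mean s -128.2
tray top [(array([628.5, -30.6]), np.float64(-59.1)), (array([ 633.6, -166.7]), np.float64(-195.3))] mean s -127.2
ring lr [(array([636.3, -56.9]), np.float64(-85.7)), (array([ 633.2, -188.4]), np.float64(-216.9))] mean s -151.3
ring hub [(array([ 634.8, -122.7]), np.float64(-151.4))] mean s -151.4
scene tray end (outer corners,-y) [(array([ 599.3, -167. ]), np.float64(-194.0)), (array([ 681.9, -169.4]), np.float64(-200.2))] mean s -197.1
scene meter -y end [(array([ 615.9, -153.7]), np.float64(-181.5)), (array([ 667.4, -154.4]), np.float64(-184.5))] mean s -183.0
ring sc [(array([ 635.5, -123.2]), np.float64(-151.9))] mean s -151.9
```

arm_command:
  rows: "0.61 0.08 0 0 0 5 0.1;1.22 0.16 0 0 0 10 0.1;1.81 0.29 0 0 0 15 0.1;2.39 0.47 0 0 0 20 0.1;2.96 0.71 0 0 0 25 0.1;3.5 0.99 0 0 0 30 0.1;3.5 0.99 0 0 0 30 0.1;3.5 0.99 0 0 0 30 0.1"

```text
time_s: 17.65
ee_pos: [0.576, 0.2703, 0.0838]
ee_rot: [1.0, -0.026, 0.001, 0.001]
wrist_force: [-1.5, -5.3, 5.2]
opening: 0.179
finger_force: 34.4
```

Run:
```python
from h import *
to((.571,.2018,.085,0))
sc=env.read_camera("scene"); im=env.read_camera("top"); cv2.imwrite("pics/s9.png",sc); cv2.imwrite("pics/t9.png",im)
cv=np.zeros((600,800,3),np.uint8)
cv[:600,:400]=cv2.resize(im[110:210,270:337],(400,600),interpolation=cv2.INTER_CUBIC)
cv[:500,400:]=cv2.resize(sc[200:300,235:315],(400,500),interpolation=cv2.INTER_CUBIC)
cv2.imwrite("pics/c9.png",cv)
```

```text
t 17.65 p [0.576  0.2703 0.0838] yawy -93.04 tilt [ 0.0013 -0.0024 -1.    ] q [ 0.32  0.37  1.61 -0.    1.16  1.94] F [-1.5 -5.3  5.2] open 0.179 34.4
[-0.13  6.86 -0.1 ] [ 1.700e-01  4.000e-02 -9.304e+01]
```

View pics/c9.png

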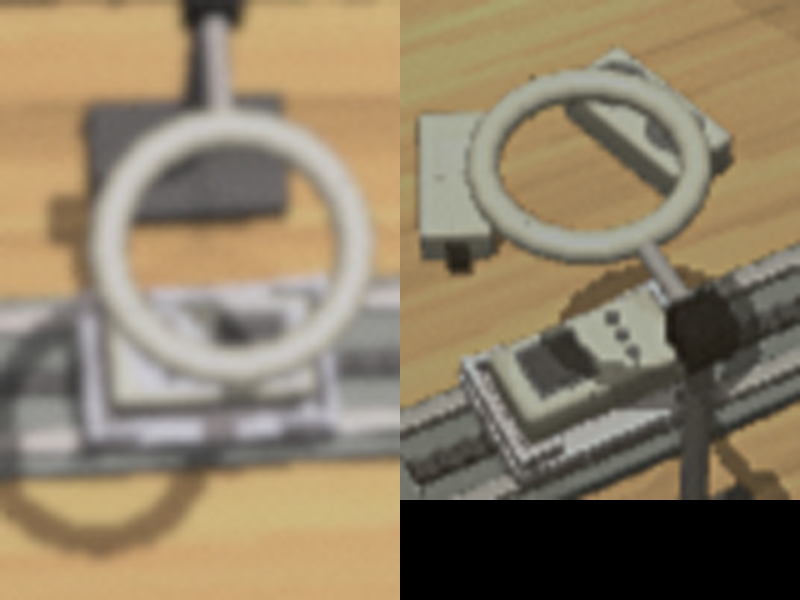

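Top panel: the meter now spans columns about 109 to 318 and the tray 82 to 337; in the scene panel the tray corners are (463,365) and (518,475) and the meter end is (496,362) to (530,432).

Run:
```python
from h import *
w=np.radians(2.6); uy=np.array([-np.sin(w),np.cos(w)])
T=lambda U,V,z: ray("top",(U+.5)*67/400-.5+270,(V+.5)/6-.5+110,z)[:2]*1000
S=lambda U,V,z: ray("scene",(U-400+.5)/5-.5+235,(V+.5)/5-.5+200,z)[:2]*1000
def pr(n,*P): print(n,[(p.round(1),(p@uy).round(1)) for p in P],"mean s",np.mean([p@uy for p in P]).round(1))
pr("meter top",T(109,370,.071),T(318,355,.071)); pr("tray top",T(82,375,.053),T(337,360,.053))
pr("scene tray end",S(463,365,.053),S(518,475,.053)); pr("scene meter end",S(496,362,.069),S(530,432,.069))
a=cv2.imread("pics/s8.png");b=cv2.imread("pics/s9.png"); k=5
A=cv2.resize(a[266:292,256:285],None,fx=k,fy=k,interpolation=3);B=cv2.resize(b[255:305,235:295],None,fx=k,fy=k,interpolation=3)
r=cv2.matchTemplate(B,A,cv2.TM_CCOEFF_NORMED); _,v,_,l=cv2.minMaxLoc(r)
d=(ray("scene",235+l[0]/k,255+l[1]/k,.06)-ray("scene",256,266,.06))[:2]*1000; print("shift 8->9",d,d@uy,v)
```

```text
meter top [(array([622.7, -69. ]), np.float64(-97.1)), (array([ 628.3, -179.2]), np.float64(-207.5))] mean s -152.3
tray top [(array([625.2, -55. ]), np.float64(-83.3)), (array([ 630.3, -191.1]), np.float64(-219.5))] mean s -151.4
scene tray end [(array([ 600.3, -190.7]), np.float64(-217.8)), (array([ 684.8, -192.1]), np.float64(-223.0))] mean s -220.4
scene meter end [(array([ 617.4, -176.2]), np.float64(-204.0)), (array([ 670.8, -178. ]), np.float64(-208.3))] mean s -206.2
shift 8->9 [  1.32645873 -23.25704532] -23.293275942485774 0.851693868637085
```

The meter centre is at s = -152 and the ring at -151.5, so it is centred. Release and lift.

arm_command:
  rows: "0 0 0 0 0 0 0.45;0 0 0 0 0 0 0.45;0 0 0 0 0 0 0.45;0 0 0 0 0 0 0.45;0 0 -2 0 0 0 0.45;0 0 -5 0 0 0 0.45;0 0 -9 0 0 0 0.45;0 0 -12 0 0 0 0.45;0 0 -12 0 0 0 0.45;0 0 -12 0 0 0 0.45"

```text
time_s: 18.75
ee_pos: [0.5754, 0.2722, 0.2034]
ee_rot: [1.0, -0.026, 0.001, -0.0]
wrist_force: [0.2, -0.5, -0.0]
opening: 0.449
finger_force: 0.0
```

Run:
```python
from h import *
to((.571,.2018,.2,-93))
sc=env.read_camera("scene"); cv2.imwrite("pics/s10.png",sc)
b=cv2.imread("pics/s9.png"); k=5
A=cv2.resize(b[255:305,235:283],None,fx=k,fy=k,interpolation=3);B=cv2.resize(sc[250:310,230:290],None,fx=k,fy=k,interpolation=3)
_,v,_,l=cv2.minMaxLoc(cv2.matchTemplate(B,A,cv2.TM_CCOEFF_NORMED)); print("shift px",l[0]/k-5,l[1]/k-5,v)
```

```text
t 18.75 p [0.5754 0.2722 0.2034] yawy -93.01 tilt [ 1.9e-03  6.0e-04 -1.0e+00] q [0.32 0.26 1.52 0.   1.36 1.94] F [ 0.2 -0.5 -0. ] open 0.449 0.0
[-0.07  7.06  0.34] [-0.04 -0.11 -0.01]
shift px 0.0 0.0 0.9989929795265198
```

View pics/s10.png

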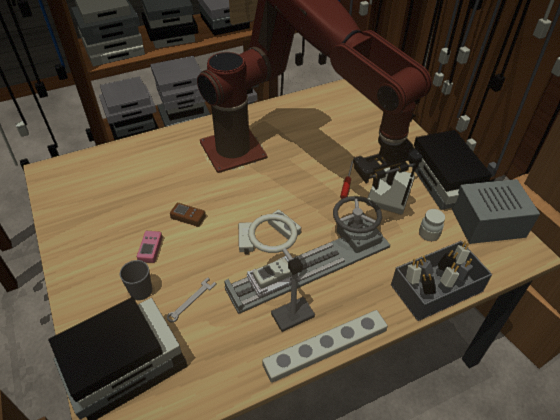

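The picture shows the gripper clear above the wheel and the meter in its tray near (268,272), under the ring. It did not shift on release, and the other things are where they were. I hand in.

```bash
python3 -c "
from rig import env
print(env.hand_in())"
```

```text
the job is handed in; nothing more can be done
None
```

The meter lies display up in the tray and the wheel has carried it to within about 1 mm of the ring light's centre by my camera measurement. The job is handed in at about 19 s, with the gripper clear and nothing else moved.

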